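# Dock the tube carrier on the bent rail

### The job

Take the sample-tube carrier by its knob and slide it along the bent rail, round both corners, up to the stop, and press the stop's sleeve fully home with it. Be gentle: the carrier must slide freely without being forced against the rod or rammed into the stop (stay well under 15 N), and do not touch the rail or the stop with the gripper. Then let go and leave the carrier hanging still at the stop, with everything else on the bench left where it was.

Things in the scene. Friction and masses are not known exactly. Their poses are not given: they have to be found in the camera images.
- carrier: Tube carrier, 70 to 120 g: a steel ring (hole 13 mm, 21 mm outside, 16 mm long) loose on the rail's rod, a capped tube hanging to 96 mm below. Origin: centre of the hole; x along the hole towards the stop, z up. Free, it hangs with its origin 2.5 mm under the rod's centre line, its yaw some degrees off. Its mass lies low. Held, it must be raised and turned to follow the rod or it binds.
- knob (a point): Centre of the carrier's upright round black knob, which is what to grip, from above: 18 mm across, 40 mm tall, 36 mm straight above the carrier's origin; its lower end is 16 mm above the origin. Keep the fingertips above 14 mm over the origin, clear of the rod.
- rail: Rail: level steel rod, 8 mm thick, centre line 155 mm above the table, on two thin posts. Origin on the table under the first post; x along the first leg, y left, z up. From above: 110 mm straight, bend left about 50 deg at 40 mm radius, 60 mm straight, bend right about 50 deg at 40 mm radius, last straight leg of 115 mm to the second post. The first leg is exact, the bends are not.
- bend (a point): Point on the rod's centre line where the first leg ends and the first bend begins, 110 mm along x from the first post. The rod is bent by hand: each bend is off by up to 7 degrees either way (a kink at the end of the bend), so the middle and last legs must be felt for or seen. With true bends the last leg would begin at x 210, y 74 mm in the rail's frame and run along x.
- sleeve (a joint): Stop on the last leg: black clamp, 26 mm across, with an aluminium sleeve (19 mm) round the rod that stands out towards the carrier; its face when out is 43 to 67 mm along that leg (clamped anywhere there). Value: how far it is pushed in, m: 0 out, 0.010 fully home against a hard end. No spring: moves under about 4 N, stays where left.
- rack_a: Loose bystander: black and white tube rack with tubes, 120 x 46 x 78 mm tall, beside the rail's first leg. Origin at the middle of its underside, x along its length.
- rack_b: Loose bystander: a second such rack, 120 x 46 x 78 mm tall. Origin at the middle of its underside.
- vial: Loose bystander: small brown bottle, 38 mm across, 65 mm tall, beside the rail. Origin at the middle of its underside.
- tray: Loose bystander: empty grey tray, 160 x 100 x 35 mm. Origin at the middle of its underside.
- beaker: Loose bystander: glass cup, 68 mm across, 85 mm tall. Origin at the middle of its underside.
- tip_box: Loose bystander: white box, 85 x 120 x 55 mm tall. Origin at the middle of its underside.
- pen: Loose bystander: black pen lying down, 12 mm thick, 130 mm long. Origin at its underside, in the middle.
Not all that is in view belongs to the job. There is more than one size of the carrier; the job needs the smaller.

How it is judged:
On the way, in this order (a step that is already met when the one before it is completed fails the run):
1. the carrier has been slid round the first corner onto the middle leg (x of carrier in the frame of rail above 0.155 m), for 0.1 s.
2. the carrier has been slid round the second corner onto the last leg (x of carrier in the frame of rail above 0.208 m), for 0.1 s.
3. the sleeve has been pushed fully home (value of joint sleeve above 0.008 m), for 0.2 s.
At the end, for the whole second after the job is handed in: The stop's sleeve is pushed in by at least 8 of its 10 mm; the carrier is at the stop, on the last leg (more than 236 mm ahead of the first post along the first leg's direction), released, hanging upright within 20 degrees and still (under 30 mm/s) (value of joint sleeve above 0.008 m and x of carrier in the frame of rail above 0.236 m and linear speed of carrier below 0.03 m/s and angle between carrier's own z axis and vertical below 0.35 rad and contact force between carrier and the fingers below 0.1 N); the robot touches nothing.
It fails at once if the carrier is pressed against the rail or the stop with more than 15 N (contact force between carrier and rail above 15 N).
It fails at once if the gripper touches the rail or the stop (more than 1 N) (contact force between any of the fingers, the arm and rail above 1 N).
It fails at once if one of the bystanders (racks, bottle, tray, cup, white box, pen) is moved by more than 2 cm (distance of any of rack_a, rack_b, vial, tray, beaker, tip_box, pen from where it was at the start of the episode above 0.02 m).
It also fails if it takes over 67 s, if anything falls off the work surface, if the arm or the gripper's body presses on something with over 40 N, if the wrist force passes 120 N, or if a joint passes its speed limit or range.

### The arm

A 6-joint arm with a two-finger parallel gripper is mounted at the origin on the work surface. World frame = base frame: x ahead of the robot, y to its left, z up, the work surface at z = 0. Lengths are in m, angles in rad, forces in N, time in s.
With the tool pointing down it reaches from about 0.275 to 0.875 m from the base axis. Payload 12.5 kg.
Tool frame: the origin (TCP) lies at the very end of the fingers, on their centre line; the grasp point (between the pads) lies 19 mm behind it (ctrl.grasp_offset is the distance from the TCP to the grasp point, in m); z points along the fingers, y is the line along which they close (so a half turn about z gives the same grasp; the last joint's range is limited). The gripper opens to 85 mm and grips with 20 to 120 N. Pads are 22 mm wide; open, the fingers measure 114 mm over their backs; the gripper's body (76 mm by 85 mm) begins 54 mm behind the grasp point. The pads swing forward as they close: fully open they stand 13 mm farther back than shut.
Start: joints at [1.165, 0.351, 1.652, -0, 1.139, -0.085], TCP at [0.173, 0.522, 0.231] pointing down, gripper open.
Joint ranges: [-2.75, 2.75], [-0.79, 2.1], [0.01, 2.65], [-1.57, 4.71], [0.07, 3.14], [-2.87, 2.87]. Speed limits (rad/s): [2.22, 2.22, 2.79, 3.14, 3.14, 3.14].

### API

Orientations are given as a unit quaternion [x, y, z, w].
In Python, from rig import ctrl, set_gripper, telemetry, imaging, ticket gives the robot as it stands. Calls block until the motion is done:
- ctrl.goto(position, orientation): joint-space move of the TCP to a pose.
- ctrl.movel(position, orientation=None, vel=0.15): straight line of the TCP; orientation=None keeps the orientation; vel is the mean speed in m/s.
- ctrl.set_joints(angles): joint-space move.
- set_gripper(opening, f_grip=None): finger opening in m; f_grip is the grip in N (None keeps the last); returns when the fingers have stopped.
- ctrl.dwell(seconds).
- ctrl.ik(position, orientation): joint angles nearest the present ones, or None.
- telemetry.get_obs(): the state.
- imaging.get_image(name): name is "scene" or "side" or "wrist"; returns the picture (384x512x3 uint8, red, green, blue); there is no depth.
- imaging.get_calibration(name): a dict with "fx", "fy", "cx", "cy" (pixels), "k1" (the pictures are not rectified: a ray, as slopes to the right and down, at radius r is drawn at 1 + k1 r^2 times it, then the intrinsics apply), "extrinsics" (4x4, takes a point from world to camera coordinates). Camera axes: x right, y down, z forward; pixel columns grow to the right and rows downward; lengths in m; the calibration is good to about 2 mm. A picture is of the moment at which its call begins: read the wrist's pose just before it. get_calibration takes no time and is no camera call; for the wrist camera it gives the pose at the moment of the call.
A pose or a line that the arm cannot do raises ctrl.Unreachable and nothing moves.
- ticket.sign_off(): hands the job in; it is judged then, once.
The state is a dict: "time_s": time; "qpos": joint angles; "qvel": joint speeds; "tau": joint torques, N m; "tcp_pos": TCP position; "orientation": TCP orientation; "force": force on the tool from outside, world axes, zero at the start; "wrist_torque": the same for the moment, N m; "grip_width": finger opening in m; "gripper_force": force on a finger pad.
Only numpy, scipy, OpenCV 4.12 (cv2) and the standard library are available. Lean on these libraries where they do the work, as an engineer would, in place of code of your own. Each camera call takes 0.05 s, during which the arm holds its last target. There are 200 camera calls.

## Working session

There is one attempt and no reset: what is moved stays moved. The work goes in short steps, each a Python script; the robot and the scene stay as the last script left them, time stands still between calls to the robot, and variables do not carry over. Pictures are saved under pics/ and viewed, at most 10 in all, crops included, and the job is handed in when it is done.

```bash
ls; mkdir -p pics; python3 - <<'E'
from rig import ctrl, telemetry, imaging
import cv2, numpy as np
ims=[]
for n in ["scene","side","wrist"]:
    im=imaging.get_image(n); cv2.imwrite(f"pics/{n}0.png",im[:,:,::-1]); c=imaging.get_calibration(n)
    print(n,c["fx"],c["cx"],c["cy"],c["k1"],np.round(c["extrinsics"],3).tolist())
o=telemetry.get_obs();print(o["time_s"],o["orientation"],o["force"],ctrl.grasp_offset)
E
```

```text
pics
scene 401.1407131142578 250.69861611380892 187.9302704047162 0.0008679520798837072 [[-0.514, 0.858, -0.008, 0.265], [0.737, 0.437, -0.515, -0.341], [-0.438, -0.271, -0.857, 1.484], [0.0, 0.0, 0.0, 1.0]]
side 370.62171913148836 258.01326280191745 195.86717908407968 0.025022349482378123 [[-0.993, -0.12, -0.023, 0.547], [-0.041, 0.501, -0.865, 0.14], [0.115, -0.857, -0.502, 0.912], [0.0, 0.0, 0.0, 1.0]]
wrist 316.67866939768527 258.241113233164 197.31707941787437 -0.08788122973928857 [[0.316, 0.949, -0.001, -0.549], [0.907, -0.301, 0.295, -0.038], [0.279, -0.094, -0.956, 0.379], [0.0, 0.0, 0.0, 1.0]]
0.15 [ 1.59706630e-01  9.87164425e-01 -4.24300525e-04 -1.04639048e-04] [-0.83874215  0.21987564  1.33500899] 0.0187
```

View pics/scene0.png

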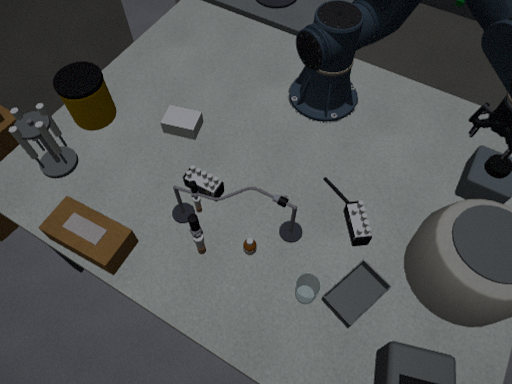

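View pics/side0.png

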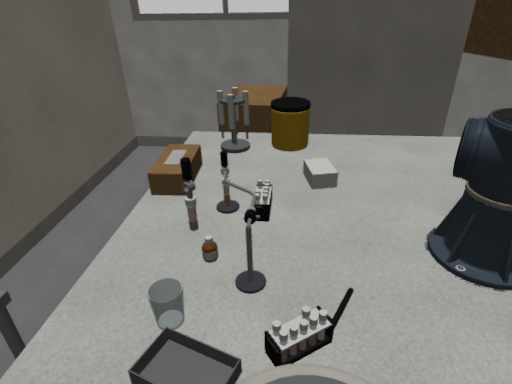

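Candidates for the carrier: the slim black-knobbed one on the rail at scene (195,190) / side (224,158), and a bigger one off the rail at scene (197,228) / side (187,170). By the description it should be the smaller one, threaded on the rod. I'll check that in a crop and measure the rail.

```bash
cat > h.py <<'E'
import cv2, numpy as np
from rig import imaging
def ray(c,px):
    u=(np.array(px,float)-[c["cx"],c["cy"]])/[c["fx"],c["fy"]]; s=u.copy()
    for _ in range(10): s=u/(1+c["k1"]*(s@s))
    E=np.array(c["extrinsics"]);R=E[:3,:3];t=E[:3,3]
    return -R.T@t, R.T@np.array([s[0],s[1],1])
def onz(c,px,z):
    o,d=ray(c,px); return o+d*(z-o[2])/d[2]
def proj(c,P):
    E=np.array(c["extrinsics"]);p=E[:3,:3]@np.array(P,float)+E[:3,3];s=p[:2]/p[2]
    return s*(1+c["k1"]*(s@s))*[c["fx"],c["fy"]]+[c["cx"],c["cy"]]
def cross(c1,p1,c2,p2):
    a,d=ray(c1,p1);b,e=ray(c2,p2)
    k=np.linalg.lstsq(np.c_[d,-e],b-a,rcond=None)[0]
    return (a+d*k[0]+b+e*k[1])/2, np.linalg.norm(a+d*k[0]-b-e*k[1])
E
python3 - <<'E'
from h import *
a=cv2.imread("pics/scene0.png");b=cv2.imread("pics/side0.png")
A=cv2.resize(a[160:260,160:310],None,fx=5,fy=5,interpolation=2)[:300*2-100]
B=cv2.resize(b[140:300,150:350],None,fx=3,fy=3,interpolation=2)
cv2.imwrite("pics/c1.png",A);
cs=imaging.get_calibration("scene");cd=imaging.get_calibration("side")
print("post1",onz(cs,(177,187),.155),onz(cs,(183,213),0),cross(cs,(195,186),cd,(224,156)))
print("post2",onz(cs,(295,206),.155),onz(cs,(291,232),0))
print("big",cross(cs,(194,219),cd,(186,163)))
E
```

```text
post1 [ 0.65655067 -0.15036617  0.155     ] [ 0.66022796 -0.15657089  0.        ] (array([ 0.64694805, -0.08993005,  0.19840274]), np.float64(0.0010706728718329252))
post2 [0.54375037 0.15635335 0.155     ] [ 5.47025320e-01  1.59642106e-01 -2.22044605e-16]
big (array([ 0.73040928, -0.0338126 ,  0.20267086]), np.float64(0.0016794835338392454))
```

View pics/c1.png

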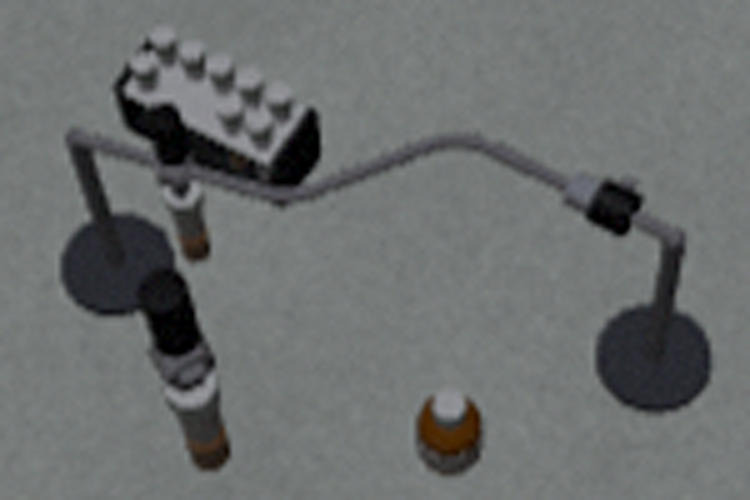

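The crop confirms the choice. The small carrier hangs on the rod with its knob top at scene (193,184). The big one at (193,217) is off the rail, and the stop is at (280,200). Next is a look from above with the wrist camera.

```bash
cat >> h.py <<'E'
from scipy.spatial.transform import Rotation
def quat(yaw):  # tool down, tool x axis at world yaw
    c,s=np.cos(yaw),np.sin(yaw)
    return Rotation.from_matrix(np.array([[c,s,0],[s,-c,0],[0,0,-1.]])).as_quat()
E
python3 - <<'E'
from h import *
from rig import ctrl, telemetry
import pickle
ctrl.goto([0.56,0.01,0.40],quat(np.pi-0.32))
ctrl.dwell(.3)
c=imaging.get_calibration("wrist");im=imaging.get_image("wrist")
cv2.imwrite("pics/w1.png",im[:,:,::-1]);pickle.dump(c,open("w1.pkl","wb"))
o=telemetry.get_obs();print(o["time_s"],o["qpos"],o["tcp_pos"])
F=[]
for i in range(10):
    ctrl.dwell(.02);o=telemetry.get_obs();F.append(np.r_[o["force"],o["wrist_torque"]])
print(np.mean(F,0),np.std(F,0))
cv2.imwrite("pics/w1b.png",cv2.resize(im[:,:,::-1],(800,600),interpolation=2))
E
```

```text
2.8583 [-6.49697188e-02  2.55883373e-01  1.37120968e+00  1.17991646e-05
  1.51453067e+00 -1.31603660e+00] [0.55998541 0.01016807 0.39996434]
[ 0.06295217  0.04576732 -0.11885563 -0.00544806  0.00280088 -0.00386366] [0.62786521 0.50137363 0.62472278 0.02833727 0.02625727 0.02728189]
```

View pics/w1b.png

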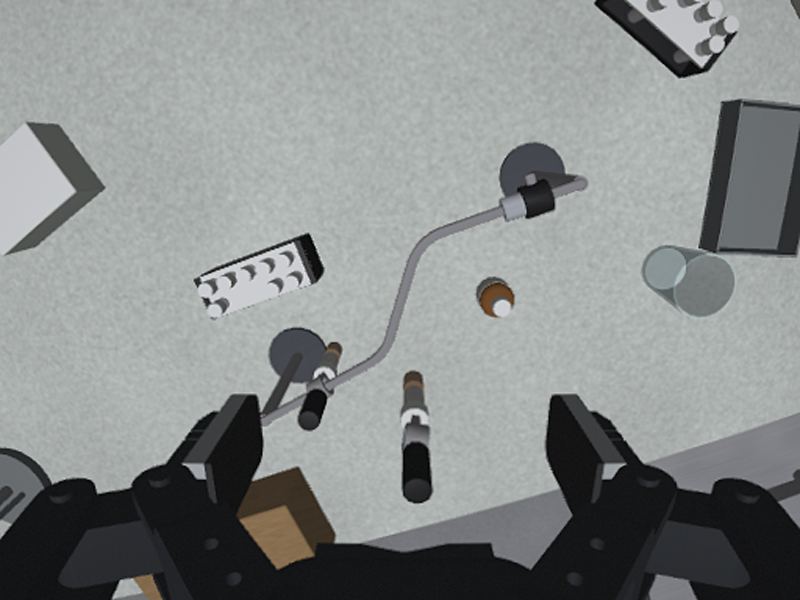

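The wrist view (800x600) shows the first leg from (262,420) to (375,357), the middle leg from (393,335) to (412,262), and the last leg from (440,234) to the sleeve face at (502,210). The knob top is at (308,420). I'll fit the three legs next.

```bash
cat > fit.py <<'E'
from h import *
import pickle
c=pickle.load(open("w1.pkl","rb"));g=cv2.cvtColor(cv2.imread("pics/w1.png"),cv2.COLOR_BGR2GRAY).astype(float)
S=512/800
def leg(p,q,n=25):
    p,q=np.array(p)*S,np.array(q)*S;d=(q-p)/np.linalg.norm(q-p);m=np.array([-d[1],d[0]]);k=np.linspace(-9,9,73);P=[]
    for a in np.linspace(0,1,n):
        x=p+a*(q-p);s=x+np.outer(k,m)
        v=cv2.remap(g.astype(np.float32),s[:,0].astype(np.float32)[None],s[:,1].astype(np.float32)[None],1)[0]
        w=np.clip(np.median(v)-15-v,0,None);w[abs(k)>7]=0
        if w.sum()>20: P.append(onz(c,x+m*(w@k)/w.sum(),.155)[:2])
    P=np.array(P);vx,vy,x0,y0=cv2.fitLine(P.astype(np.float32),cv2.DIST_HUBER,0,.001,.001).ravel()
    d=np.array([vx,vy]);d*=np.sign(d@(P[-1]-P[0]));r=(P-[x0,y0])@[-d[1],d[0]]
    return np.array([x0,y0]),d,np.std(r),len(P)
L=[leg((336,381),(368,364)),leg((396,326),(410,272)),leg((446,232),(496,212))]
ang=[np.arctan2(l[1][1],l[1][0]) for l in L]
def X(a,b):
    k=np.linalg.solve(np.c_[a[1],-b[1]],b[0]-a[0]);return a[0]+a[1]*k[0]
if __name__=="__main__":
    print([ (np.round(l[0],4),l[2:]) for l in L],np.degrees(ang),np.degrees(np.diff(ang)))
    A,B=X(L[0],L[1]),X(L[1],L[2]);print("corners",A,B,np.linalg.norm(B-A))
    th=ang[1]-ang[0];Xi=.14064-.01429/np.tan(th)
    print("origin",A-Xi*L[0][1],"post top guess",onz(c,np.array((262,420))*S,.155))
    for n,p in [("face",(502,210)),("clampfar",(551,193)),("end",(584,183)),("ring",(320,389))]: print(n,onz(c,np.array(p)*S,.155),(onz(c,np.array(p)*S,.155)[:2]-B)@L[2][1])
    k=onz(c,np.array((308,420))*S,.2085);print("knob top",k,"lateral",(k[:2]-L[0][0])@[-L[0][1][1],L[0][1][0]])
E
python3 fit.py
```

```text
[(array([ 0.641 , -0.0646], dtype=float32), (np.float64(0.0015794647437805383), 25)), (array([ 5.882e-01, -1.000e-04], dtype=float32), (np.float64(0.00014990713307936124), 25)), (array([0.5503, 0.0737], dtype=float32), (np.float64(0.00014780427518899903), 25))] [100.77858 145.31168  91.203  ] [ 44.533096 -54.108673]
corners [ 0.6348825 -0.0324297] [0.5513391  0.02539332] 0.10160219
origin [ 0.6584678  -0.15631986] post top guess [ 0.66124965 -0.15609117  0.155     ]
face [0.55039158 0.09383845 0.155     ] 0.06844993955621695
clampfar [0.54948422 0.1336425  0.155     ] 0.10826426650451854
end [0.54988689 0.16019335 0.155     ] 0.13480080398311528
ring [ 0.64873934 -0.09536514  0.155     ] -0.122776763252925
knob top [ 0.64823998 -0.09590821  0.2085    ] lateral -0.0012503965032593335
```

```bash
sed -i 's/^L=\[leg((336,381),(368,364))/L=[leg((342,378),(360,368))/' fit.py; cat >> fit.py <<'E'
    L0=leg((274,412),(290,404));print("near post",L0,np.degrees(np.arctan2(L0[1][1],L0[1][0])))
    d=L[0][0]-L0[0];print("joined",np.degrees(np.arctan2(d[1],d[0])))
E
python3 fit.py
```

```text
[(array([ 0.641 , -0.0637], dtype=float32), (np.float64(0.0002724698124803701), 25)), (array([ 5.882e-01, -1.000e-04], dtype=float32), (np.float64(0.00014990713307936124), 25)), (array([0.5503, 0.0737], dtype=float32), (np.float64(0.00014780427518899903), 25))] [102.34935 145.31168  91.203  ] [ 42.96233  -54.108673]
corners [ 0.6340059  -0.03182293] [0.5513391  0.02539332] 0.10053608
origin [ 0.66080314 -0.15421945] post top guess [ 0.66124965 -0.15609117  0.155     ]
face [0.55039158 0.09383845 0.155     ] 0.06844993955621695
clampfar [0.54948422 0.1336425  0.155     ] 0.10826426650451854
end [0.54988689 0.16019335 0.155     ] 0.13480080398311528
ring [ 0.64873934 -0.09536514  0.155     ] -0.122776763252925
knob top [ 0.64823998 -0.09590821  0.2085    ] lateral -0.00019871144488801517
near post (array([ 0.6495343 , -0.13525948], dtype=float32), array([-0.0871216,  0.9961977], dtype=float32), np.float64(0.0025946034204016224), 25) 94.99803
joined 96.81046
```

```bash
python3 - <<'E'
import cv2
a=cv2.imread("pics/w1.png")[210:290,150:270]; cv2.imwrite("pics/c2.png",cv2.resize(a,None,fx=6,fy=6,interpolation=2))
E
```

```text
(no output)
```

View pics/c2.png

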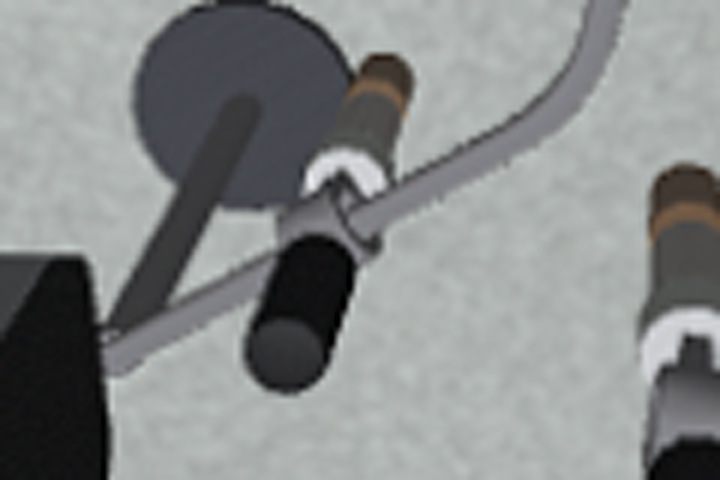

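The crop shows the first leg from (120,358) to (500,150) in a straight line, and the knob top centre at (285,350). I'll set the path from these, then go above the knob.

```bash
cat > path.py <<'E'
from fit import *
W=lambda p,z=.155: onz(c,np.array(p)/6+[150,210],z)[:2]
P0,P1=W((120,358)),W((500,150));d=(P1-P0)/np.linalg.norm(P1-P0)
L[0]=(P0,d);ang[0]=np.arctan2(d[1],d[0])
knob=W((285,350),.2085)
A,B=X(L[0],L[1]),X(L[1],L[2])
th1,th2=ang[1]-ang[0],ang[1]-ang[2]
Xi=.14064-.01429/np.tan(th1); O=A-Xi*d
# centre line as polyline every 1 mm: pos, yaw
def build(O,a0,k1,k2,last=.115):
    s=.0005;p=np.array(O,float);a=a0;out=[]
    for n,turn,kink in [(.110,0,0),(.04*np.radians(50),1,k1),(.060,0,0),(.04*np.radians(50),-1,k2),(last,0,0)]:
        m=int(round(n/s))
        for i in range(m):
            out.append([*p,a]);a+=turn*np.radians(50)/m;p=p+n/m*np.array([np.cos(a),np.sin(a)])
        a+=kink
    return np.array(out)
path=build(O,ang[0],th1-np.radians(50),np.radians(50)-th2)
if __name__=="__main__":
    print("ang",np.degrees(ang),"turn",np.degrees([th1,-th2]),"O",O,"A,B",A,B)
    print("knob",knob,"along",(knob-O)@d,"lat",(knob-O)@[-d[1],d[0]])
    i=len(path)-1;print("end",path[i],"measured",.5499,.1602)
    for q in [L[1][0],L[2][0]]:
        print("path err",np.min(np.linalg.norm(path[:,:2]-q,axis=1)))
E
python3 path.py
```

```text
ang [102.22796896 145.3116872   91.20301055] turn [ 43.08371823 -54.10867664] O [ 0.66422947 -0.15688099] A,B [ 0.63767784 -0.03436442] [0.5513391  0.02539332]
knob [ 0.6477925  -0.09523625] along 0.06372755468629951 lat 0.003007581188443806
end [0.55168827 0.15533074 1.59179282] measured 0.5499 0.1602
path err 0.00031072378049900635
path err 0.0030789463797460696
```

```bash
python3 - <<'E'
s=open("fit.py").read()
s=s.replace("w=np.clip(np.median(v)-15-v,0,None)","w=(v<np.median(np.r_[v[:14],v[-14:]])-14).astype(float)").replace("w.sum()>20","w.sum()>8")
open("fit.py","w").write(s)
p=open("path.py").read()
p=p.replace("np.array(p)/6+[150,210]","(np.array(p)+.5)/6-.5+[150,210]")
p=p.replace("P0,P1=W((120,358)),W((500,150))","s6=lambda q:((np.array(q)+.5)/6-.5+[150,210])/S\nla=leg(s6((140,347)),s6((235,295)));lb=leg(s6((410,199)),s6((490,156)));P0,P1=la[0],lb[0]")
p+='    print(la,lb,L[1:])\n'
open("path.py","w").write(p)
E
python3 path.py
```

```text
ang [100.41322 145.20847  91.38393] turn [ 44.79524 -53.82454] O [ 0.65899485 -0.15736715] A,B [ 0.6361761 -0.033199 ] [0.5518653  0.02538007]
knob [ 0.6471155  -0.09550104] along 0.06299430769568329 lat 0.0005016291958100209
end [0.55048153 0.15627909 1.59495044] measured 0.5499 0.1602
path err 0.00030088006725671046
path err 0.0017896823802332215
(array([ 0.6545586 , -0.13322723], dtype=float32), array([0.19934879, 0.9799286 ], dtype=float32), np.float64(0.002428114624439823), 25) (array([ 0.6418665 , -0.06416326], dtype=float32), array([-0.19702043,  0.98039937], dtype=float32), np.float64(0.0004828636650124215), 25) [(array([ 0.5897098 , -0.00091428], dtype=float32), array([-0.82123363,  0.5705921 ], dtype=float32), np.float64(0.0001771200059053339), 25), (array([0.55084854, 0.06746534], dtype=float32), array([-0.02415179,  0.9997083 ], dtype=float32), np.float64(0.0001623756990306472), 25)]
```

```bash
python3 - <<'E'
from h import *
from rig import ctrl, telemetry, set_gripper
import pickle
q=quat(np.radians(101))
ctrl.goto([0.647,-0.095,0.29],q); set_gripper(.05,20)
ctrl.dwell(.2)
c=imaging.get_calibration("wrist");im=imaging.get_image("wrist")
cv2.imwrite("pics/w2.png",im[:,:,::-1]);pickle.dump(c,open("w2.pkl","wb"))
o=telemetry.get_obs();print(o["time_s"],o["qpos"],o["tcp_pos"],o["grip_width"])
cv2.imwrite("pics/w2b.png",cv2.resize(im[:,:,::-1],(768,576),interpolation=2))
for z in (.29,.2085): print("tcp axis px",z,proj(c,[*o["tcp_pos"][:2],z]))
E
```

```text
4.5917 [-2.16933855e-01  4.98198311e-01  1.28457935e+00 -2.72206260e-06
  1.35889766e+00 -4.09009798e-01] [ 0.64698887 -0.09498243  0.2899653 ] 0.05013236973769096
tcp axis px 0.29 [257.72309303 257.11320046]
tcp axis px 0.2085 [257.85629814 205.17211116]
```

View pics/w2b.png

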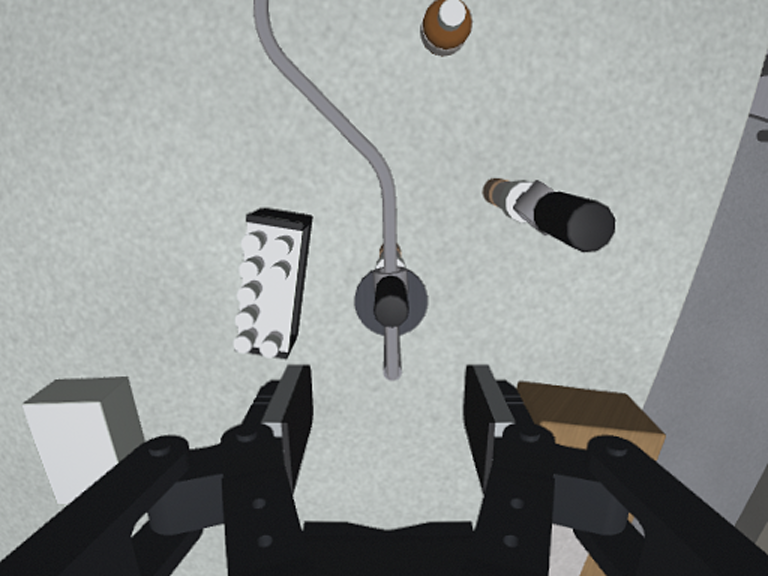

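The view shows the first leg nearly vertical at x≈390 (768x576), from (392,378) to (389,195). The knob top is at (391,311), the middle leg runs from (365,148) to (290,65), and the bottle, racks and big carrier stand clear. I'll refit from this closer view and compare it with the first.

```bash
cat > fit2.py <<'E'
import pickle, numpy as np, cv2, fit
from fit import *
def load(n):
    fit.c=pickle.load(open(n+".pkl","rb"));fit.g=cv2.cvtColor(cv2.imread(f"pics/{n}.png"),cv2.COLOR_BGR2GRAY).astype(float);return fit.c
if __name__=="__main__":
    c=load("w2");S2=512/768/S
    f=lambda a,b:leg(np.array(a)*S2,np.array(b)*S2)
    la=f((391.5,365),(391.3,335));l1=f((390,262),(389.5,205));l2=f((354,136),(300,78))
    for l in (la,l1,l2): print(l,np.degrees(np.arctan2(l[1][1],l[1][0])))
    d=l1[0]-la[0];print("leg1 joined",np.degrees(np.arctan2(d[1],d[0])))
    print("A",X((la[0],d/np.linalg.norm(d)),l2),"post end",onz(c,np.array((392,374))*S2*S,.155))
    print("knob",onz(c,np.array((391,310.5))*S2*S,.2085))
E
python3 fit2.py
```

```text
(array([ 0.65876496, -0.14007056], dtype=float32), array([-0.21771955,  0.9760114 ], dtype=float32), np.float64(0.00015616963325511707), 25) 102.57512
(array([ 0.6429107, -0.0666121], dtype=float32), array([-0.20451361,  0.9788637 ], dtype=float32), np.float64(0.00019167215621951098), 24) 101.80102
(array([ 0.59253365, -0.00290909], dtype=float32), array([-0.82189864,  0.5696337 ], dtype=float32), np.float64(0.00013032896463425252), 25) 145.2753
leg1 joined 102.1791
A [ 0.6356046  -0.03276032] post end [ 0.66220702 -0.15612199  0.155     ]
knob [ 0.64931625 -0.0959931   0.2085    ]
```

The two views agree: leg 1 at 102.1°, leg 2 at 145.3°, leg 3 at 91.3°, and the knob at (0.6493,-0.096). Gripping now.

```bash
cat > arm.py <<'E'
from h import *
from rig import ctrl, telemetry, set_gripper
import json
def F(n=8,dt=.01):
    v=[]
    for i in range(n):
        ctrl.dwell(dt);o=telemetry.get_obs();v.append(np.r_[o["force"],o["wrist_torque"]])
    return np.mean(v,0)
E
python3 - <<'E'
from arm import *
q=quat(np.radians(102.1))
p=[.6493,-.096,.171]
ctrl.goto([*p[:2],.235],q); b=F(15); print("bias",b.round(2))
ctrl.movel(p,q,vel=.08); print("down",(F()-b).round(2))
set_gripper(.010,40); o=telemetry.get_obs(); print("grip",o["grip_width"],o["gripper_force"],(F(15)-b).round(2))
ctrl.movel([p[0],p[1],.1735],q,vel=.02); f=F(20); print("lift",(f-b).round(2)); json.dump(b.tolist(),open("bias.json","w"))
im=imaging.get_image("wrist"); cv2.imwrite("pics/w3.png",im[:,:,::-1]); print(telemetry.get_obs()["time_s"])
cv2.imwrite("pics/w3b.png",cv2.resize(im[120:320,150:370,::-1],None,fx=3,fy=3,interpolation=2))
E
```

```text
bias [-0.16 -0.02  0.46  0.01  0.01  0.  ]
down [ 0.01  0.15 -0.36  0.   -0.01 -0.01]
grip 0.01716076774440092 38.9065021276474 [-0.83 -0.12  3.36 -0.    0.22  0.02]
lift [-0.07 -0.17 -1.27 -0.01 -0.02 -0.  ]
7.075
```

View pics/w3b.png

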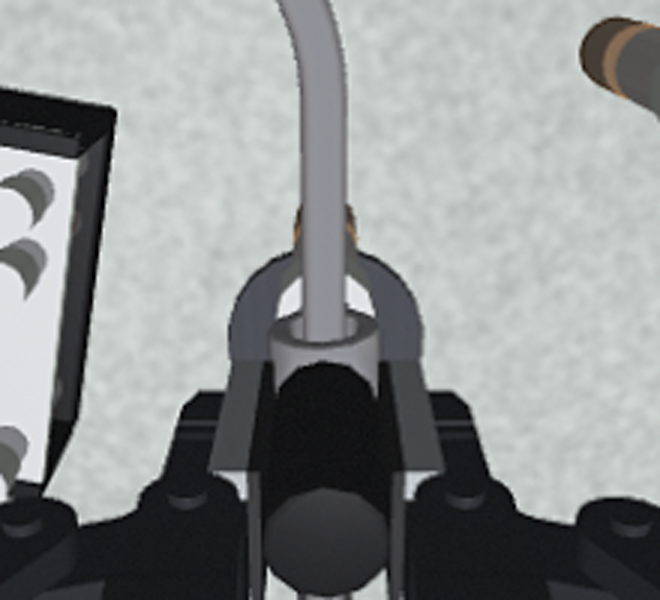

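The carrier is held and hangs free on the rod: about 1.3 N of weight, with the rod central in the hole at (324,335). The ring is turned a few degrees left relative to the tool. I'll feel the vertical and lateral play to centre it.

```bash
cat >> arm.py <<'E'
def feel(p,q,u,step=.0005,n=9,th=1.6):
    """centre the ring on the rod along unit vector u (world); returns centre point"""
    p=np.array(p,float);u=np.array(u,float);f0=F(12)[:3]@u;e=[]
    for s in (1,-1):
        for i in range(1,n+1):
            ctrl.movel(p+s*i*step*u,q,vel=.02);df=F(8)[:3]@u-f0
            if s*df<-th: break
        e.append((s*i*step,round(float(df),2)))
        ctrl.movel(p,q,vel=.03)
    m=(e[0][0]+e[1][0])/2;r=p+m*u;ctrl.movel(r,q,vel=.03);print("feel",u.round(2),e,"centre",r.round(4));return r
E
python3 - <<'E'
from arm import *
a=np.radians(102.1);q=quat(a-np.radians(4))
p=[.6493,-.096,.1735]; ctrl.movel(p,q,vel=.02)
p=feel(p,q,[0,0,1]); p=feel(p,q,[-np.sin(a),np.cos(a),0]); print((F(20)-json.load(open("bias.json"))).round(2),telemetry.get_obs()["time_s"])
E
```

```text
feel [0. 0. 1.] [(0.0035, -4.14), (-0.0025, 4.47)] centre [ 0.6493 -0.096   0.174 ]
feel [-0.98 -0.21  0.  ] [(0.003, -1.63), (-0.0025, 2.85)] centre [ 0.6491 -0.0961  0.174 ]
[ 0.31 -0.   -1.31 -0.   -0.   -0.01] 16.4917
```

```bash
cat > slide.py <<'E'
from arm import *
r=np.radians; a1,a2,a3=r(102.1),r(145.25),r(91.3)
U=lambda a:np.array([np.cos(a),np.sin(a)])
A=np.array([.6356,-.0328]); P2=np.array([.5897,-.00091]); P3=np.array([.55085,.06747])
X=lambda p,a,q,b:p+U(a)*np.linalg.solve(np.c_[U(a),-U(b)],q-p)[0]
def centre(P2=P2,P3=P3,a2=a2,a3=a3,A=None):
    A=X(np.array([.6491,-.0961]),a1,P2,a2);B=X(P2,a2,P3,a3)
    def arc(s,a,sg):
        t=np.linspace(0,r(50),40);return s+.04*(np.outer(np.sin(t),U(a))+np.outer(1-np.cos(t),U(a+sg*np.pi/2)))
    t1,t2=a2-a1,a2-a3
    k=lambda t:.03064-.01429/np.tan(t)
    pts=np.vstack([[.6491,-.0961],arc(A-U(a1)*k(t1),a1,1),arc(B-U(a2)*k(t2),a2,-1),B+.13*U(a3)])
    s=np.r_[0,np.cumsum(np.linalg.norm(np.diff(pts,axis=0),axis=1))]
    S=np.arange(0,s[-1],.0005);P=np.c_[np.interp(S,s,pts[:,0]),np.interp(S,s,pts[:,1])]
    Y=np.unwrap(np.arctan2(*np.gradient(P,axis=0).T[::-1]))
    w=np.ones(33)/33;sm=lambda v:np.r_[v[:16],np.convolve(v,w,"valid"),v[-16:]]
    return S,np.c_[sm(P[:,0]),sm(P[:,1])],sm(Y),B
OFF=r(-4); bias=np.array(json.load(open("bias.json")))
def run(S,P,Y,s0,s1,z,step=.004,vel=.035,lim=6):
    m=0
    for s in np.r_[np.arange(s0+step,s1-.0005,step),s1]:
        i=min(int(round(s/.0005)),len(P)-1);ctrl.movel([*P[i],z],quat(Y[i]+OFF),vel=vel)
        f=F(3,.005)-bias;l=np.linalg.norm(f[:2]);m=max(m,l)
        if l>lim: print("STOP",s,f.round(2),P[i],np.degrees(Y[i]));break
    print("at s",s,P[i].round(4),np.degrees(Y[i]).round(1),"max",m.round(2),"t",telemetry.get_obs()["time_s"]);return P[i],Y[i]
E
python3 - <<'E'
from slide import *
S,P,Y,B=centre();print("B",B,len(S))
j=np.argmin(abs(P@U(a2)-(P2@U(a2)-.006)));s1=S[j];print(s1)
p,y=run(S,P,Y,0,s1,.174)
ctrl.dwell(.1);print((F(20)-bias).round(2),telemetry.get_obs()["tcp_pos"],telemetry.get_obs()["time_s"])
E
```

```text
B [0.55180519 0.02537857] 585
0.113
at s 0.113 [ 0.5948 -0.0045] 145.3 max 0.77 t 24.9333
[-0.01 -0.11 -1.29 -0.01 -0.01 -0.  ] [ 0.59483245 -0.00447099  0.17399951] 25.2
```

No side force at all round the first corner. Going round the second, stopping short of the sleeve.

```bash
python3 - <<'E'
from slide import *
S,P,Y,B=centre()
j=np.argmin(abs(P[:,1]-.072));s1=S[j]
p,y=run(S,P,Y,.113,s1,.174,lim=5)
print((F(15)-bias).round(2))
im=imaging.get_image("wrist")
cv2.imwrite("pics/w4b.png",cv2.resize(im[60:320,120:400,::-1],None,fx=2.2,fy=2.2,interpolation=2));print(s1,telemetry.get_obs()["time_s"])
E
```

```text
at s 0.209 [0.5507 0.072 ] 91.3 max 1.02 t 32.2
[ 0.27  0.06 -1.25 -0.02 -0.01  0.  ]
0.209 32.375
```

View pics/w4b.png

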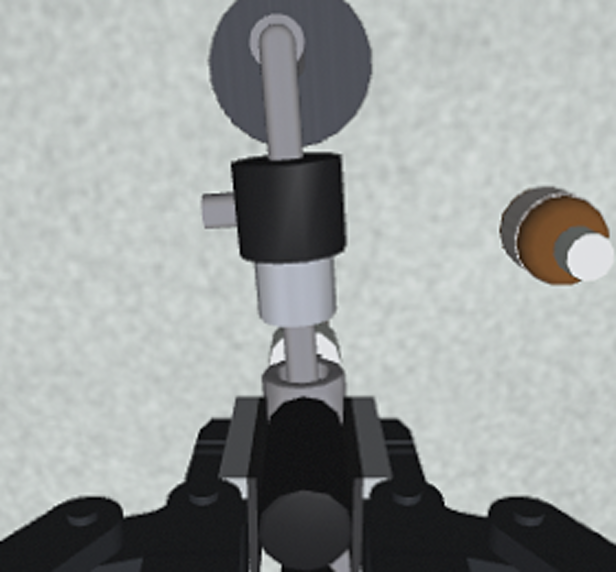

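The picture shows the carrier straight on the last leg, with a gap of about 12 mm to the sleeve. The clamp screw sticks out sideways, clear of the fingers. Pushing in small steps with force monitoring.

```bash
python3 - <<'E'
from slide import *
p0=np.array([.5507,.072]);u=U(a3);q=quat(a3+OFF);z=.174
f0=F(15)[:3]; log=[];c0=None;s=0
ctrl.movel([*(p0+.006*u),z],q,vel=.03);s=.006
while s<.032:
    s+=.0003 if c0 and s-c0>.007 else .0005
    ctrl.movel([*(p0+s*u),z],q,vel=.015)
    f=F(6,.005)[:3]-f0; fu=-(f[:2]@u); log.append((round(s*1e3,1),round(fu,1)))
    if c0 is None and fu>2.2: c0=s
    if fu>6.5 or (c0 and s-c0>.0112): break
print(c0,s,f,log[::2],log[-4:]);print(F(15)[:3]-f0,telemetry.get_obs()["time_s"])
E
```

```text
0.015000000000000008 0.025600000000000032 [ 0.76910322 -7.49734026  0.88531219] [(6.5, np.float64(-0.2)), (7.5, np.float64(-0.1)), (8.5, np.float64(-0.2)), (9.5, np.float64(-0.4)), (10.5, np.float64(-0.1)), (11.5, np.float64(-0.1)), (12.5, np.float64(0.0)), (13.5, np.float64(-0.3)), (14.5, np.float64(0.1)), (15.5, np.float64(4.2)), (16.5, np.float64(3.5)), (17.5, np.float64(3.5)), (18.5, np.float64(3.7)), (19.5, np.float64(3.7)), (20.5, np.float64(3.5)), (21.5, np.float64(3.4)), (22.3, np.float64(3.6)), (22.9, np.float64(3.5)), (23.5, np.float64(3.7)), (24.1, np.float64(3.7)), (24.7, np.float64(3.6)), (25.3, np.float64(6.3))] [(24.7, np.float64(3.6)), (25.0, np.float64(4.6)), (25.3, np.float64(6.3)), (25.6, np.float64(7.5))]
[ 0.28216999 -7.67757413  0.59283456] 46.175
```

The sleeve is hard home after 10 mm of travel, at about 7.5 N. I'll back off slightly, lower the carrier onto the rod, release and retreat.

```bash
python3 - <<'E'
from slide import *
p=np.array([.5507,.072])+(.0256-.0012)*U(a3);q=quat(a3+OFF)
ctrl.movel([*p,.174],q,vel=.02)
ctrl.movel([*p,.1717],q,vel=.02);print((F(10)-bias).round(2))
set_gripper(.045);ctrl.dwell(.1)
ctrl.movel([*p,.26],q,vel=.1)
ctrl.dwell(1.0)
im=imaging.get_image("wrist");print(telemetry.get_obs()["time_s"])
cv2.imwrite("pics/w5b.png",cv2.resize(im[:,:,::-1],None,fx=1.5,fy=1.5,interpolation=2))
E
```

```text
[ 0.01 -1.1  -1.86 -0.17 -0.01  0.  ]
49.3417
```

View pics/w5b.png

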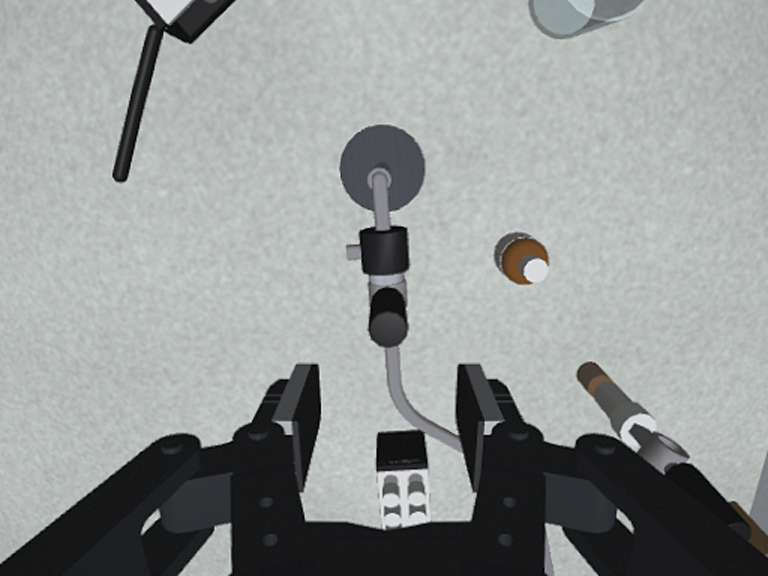

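The carrier hangs upright at the stop, with its knob at (388,330) and the short home sleeve at (385,280). The gripper is clear, so I'm handing in.

```bash
python3 -c "
from rig import ticket
print(ticket.sign_off())"
```

```text
the job is handed in; nothing more can be done
None
```

The carrier went round both corners and pressed the sleeve fully home (10 mm, peak push about 7.7 N); it was then released, hangs upright at the stop, and the job was handed in at about 50 s, with no verdict shown.

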